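# Rock a suspect display post and take it out of service

## Robot

A 7-joint arm with a two-finger parallel gripper is mounted at the origin on the work surface. World frame = base frame: x ahead of the robot, y to its left, z up, the work surface at z = 0. Lengths are in mm, angles in rad, forces in N, time in s.
With the tool pointing down it reaches from about 400 to 875 mm from the base axis. Payload 4.4 kg.
Tool frame: the origin (TCP) lies at the very end of the fingers, on their centre line; the grasp point (between the pads) lies 19 mm behind it; z points along the fingers, y is the direction in which the jaws open and shut (so a half turn about z gives the same grasp; the last joint's range is limited). The gripper opens to 85 mm and grips with 20 to 120 N. Pads are 22 mm wide; open, the fingers measure 114 mm over their backs; the gripper's body (76 mm by 85 mm) begins 54 mm behind the grasp point. The pads swing forward as they close: fully open they stand 13 mm farther back than shut.
Start: joints at [-1.336, 0.628, 0.038, 1.517, -0.027, 0.996, -0.02], TCP at [192.561, 620.837, 231.313] pointing down, gripper open.
Joint ranges: [-3.06, 3.06], [-0.37, 2.12], [-1.25, 1.32], [0.18, 2.47], [-1.1, 4.24], [0.23, 1.98], [-2.94, 2.94]. Speed limits (rad/s): [2.57, 2.57, 3.14, 3.14, 3.14, 3.14, 3.14].

## Interface

Orientations are given as [roll, pitch, yaw] about the fixed x, y, z axes, in that order (R = Rz(yaw) Ry(pitch) Rx(roll)).
In Python, from cell import ctrl, eyes gives the robot as it stands.
- The arm moves only by the tool move_arm, never from a script. Its argument "increments" is a list of rows, each a list of 6 numbers: the shift along the tool's x, y, z in cm, then the turn, a rotation vector about the tool's x, y, z in degrees. In form: [[x, y, z, wx, wy, wz], ...]. A call has 1 to 20 rows; each row is the pose to reach, as a shift and turn from the pose commanded when the call began, along the tool's axes at that moment; what a row does not reach only later rows make up. A row lasts 1/10 s, in which the tool goes at most 50 mm and 8.59 degrees, less where a joint would pass 70% of its speed; a pose out of reach is approached as far as the arm can. A call with a gripper value outside its range is refused whole. "grip" is the opening, from -1 (shut) to 1 (fully open), set as the call begins (left out, the last holds). The fingers move at their own pace and stop on an object; the grip force is fixed at half the most. Time passes only in rows, so rows that repeat a pose let the fingers close. It gives the time, the measured TCP pose, the force and the opening at its end, in the units of the state.
- ctrl.read_state(): the state, without advancing time (a new reading comes with each control period).
- eyes.get_image(name): name is "side" or "top" or "wrist"; returns the picture (420x560x3 uint8, red, green, blue); there is no depth.
- eyes.calibration(name): a dict with "fx", "fy", "cx", "cy" (pixels), "pose" (4x4, takes a point from camera to world coordinates); the wrist camera has in their place "tool_from_camera" (4x4, takes a point from camera to tool coordinates, whose origin is the TCP and whose axes are the flange's). Camera axes: x right, y up, looking along -z (the intrinsics and any distortion apply to the point x, -y, -z); pixel columns grow to the right and rows downward; lengths in mm; the calibration is good to about 2 mm. The wrist camera is an equidistant fisheye: a pixel r from the principal point sees the ray r / f radians off the axis. A picture is of the moment at which its call begins: read the wrist's pose just before it. calibration takes no time and is no camera call.
- ctrl.finish_job(): hands the job in, once; it reports no verdict.
The state is a dict: "clock": time; "qpos": joint angles; "qd": joint speeds; "tau": joint torques, N m; "eef_pos": TCP position; "tool_rot": TCP orientation; "force": force on the tool from outside, world axes, zero at the start; "torque": the same for the moment, N m; "width": finger opening in mm.
Only numpy, scipy, OpenCV 4.12 (cv2) and the standard library are available. Lean on these libraries where they do the work, as an engineer would, in place of code of your own. Each camera call takes 0.05 s, during which the arm holds its last target. There are 200 camera calls.

## Task

One of the three wooden display stands has a loose post, the one with the drum-shaped head. Take it by the head and rock it along its slot to feel the play: lean it a good centimetre at the head to the left, then as far to the right of upright (as the robot sees them). Then draw it out and stand it, without dropping it, in the empty clear bin, and let go.

Things in the scene. Friction and masses are not known exactly. Their poses are not given: they have to be found in the camera images.
- post: Loose wooden post, 90 g: round shank 16 mm thick, 110 mm long, topped by a drum head (upright cylinder 32 mm in diameter, 30 mm tall); 140 mm in all. Origin: centre of its foot; z runs to the head. It starts about upright, foot on the slot's floor, and can lean freely in the slot. The other two stands are tight and have a thin disc 58 mm wide and a pointed cone as heads.
- stand: Fixed wooden block holding the post, 80 (x) by 100 (y) by 50 mm tall. Origin: centre of its underside. Slot in its top: 40 mm deep, 18 mm along x, 26 mm along y (+y: robot's left, turned up to 0.3 rad). Rocked along y to the stop, the head moves at least 14 mm each way, with a few N. Three such blocks stand in a row, middle to left of the table, at least 110 mm apart centre to centre.
- bin: The empty bin: fixed, open-topped, clear acrylic, 60 mm square outside, 90 mm tall, walls and floor 4 mm thick (52 mm square inside). Origin: centre of its underside, z up. Two more bins of the same size, full of tumbled stones, are fixed beside it, to the right of the stands, at least 75 mm away centre to centre.
- post_head (a point): The middle of the post's drum head, on its axis, 125 mm from the foot (135 mm above the table at the start): the point to grip.
Mind the look-alikes: they are no part of the job. Of the things that look like the post, the larger one is meant.

How it is judged:
By the outcome, as a careful person would: the job done as asked, in the order asked, and still so for the second after the job is handed in, with the robot touching nothing.
It also fails if it takes over 48 s, if anything falls off the work surface, if the arm or the gripper's body presses on something with over 40 N, if the wrist force passes 120 N, or if a joint passes its speed limit or range.

## Working session

There is one attempt and no reset: what is moved stays moved. The work goes in short steps, Python scripts to look and compute and a tool call to move; the robot and the scene stay as the last step left them, time stands still between calls to the robot, and variables do not carry over. Pictures are saved under pics/ and viewed, about 8 in all and at most 12, crops included, and the job is handed in when it is done.

Besides the shell and the picture viewer there is one more tool, called as name([rows], argument=value, ...), one row to a line, values as JSON. move_arm: Moves the arm, as the interface text tells. Its arguments: {"type":"object","properties":{"increments":{"type":"array","items":{"type":"array","items":{"type":"number"}}},"grip":{"type":"number"}},"required":["increments"]}

```bash
mkdir -p pics; ls
python3 - <<'E'
from cell import ctrl, eyes
import cv2
s=ctrl.read_state();print(s)
for n in("side","top"):
    cv2.imwrite(f"pics/{n}0.png",eyes.get_image(n)[...,::-1]);print(n,eyes.calibration(n))
print(eyes.calibration("wrist"))
E
```

```text
pics
{'clock': 0.0, 'qpos': array([-1.33580061,  0.62936312,  0.0384305 ,  1.51836029, -0.02700285,
        0.99626722, -0.02000854]), 'qd': array([-2.59800430e-04, -1.29404700e-04, -8.81138368e-05,  4.58191748e-04,
       -8.33517865e-04,  1.05449013e-03,  1.36127270e-03]), 'tau': array([ 8.70397398e-04, -5.63399220e+01,  1.22652322e+00, -1.93441558e+01,
        1.10910862e-02,  1.07439252e-02,  4.32508642e-06]), 'eef_pos': array([192.36569304, 620.24189227, 230.38031163]), 'tool_rot': array([-3.13971237e+00,  1.62795011e-05,  2.84079631e+00]), 'force': array([ 0.4398821 , -0.77530713, -0.29116714]), 'torque': array([ 0.02338643, -0.01325388, -0.02508348]), 'width': 85.50706005183152}
side {'fx': 391.3053152700821, 'fy': 391.3053152700821, 'cx': 280.45515083132653, 'cy': 208.39540302198625, 'pose': array([[-8.78188972e-01,  3.59847719e-01, -3.15109106e-01,
         2.63121895e+02],
       [-4.78069542e-01, -6.39293723e-01,  6.02289837e-01,
         5.15397520e+02],
       [ 1.52853505e-02,  6.79568359e-01,  7.33452932e-01,
         7.10808161e+02],
       [ 0.00000000e+00,  0.000000
[... 275 characters left out ...]
1,  3.05792615e-02, -8.33403251e-03,
         2.01240953e+01],
       [-1.54118439e-03,  2.15745644e-01,  9.76448382e-01,
         1.17803526e+03],
       [ 0.00000000e+00,  0.00000000e+00,  0.00000000e+00,
         1.00000000e+00]])}
{'fx': 325.19226210127806, 'fy': 325.19226210127806, 'cx': 276.61229840070393, 'cy': 207.3575111760561, 'tool_from_camera': array([[-6.32695690e-05,  9.48984740e-01,  3.15321993e-01,
         8.17046570e+01],
       [ 9.99999950e-01,  1.57358831e-04, -2.72932321e-04,
         5.90884063e-02],
       [-3.08627308e-04,  3.15321961e-01, -9.48984703e-01,
        -1.43488408e+02],
       [ 0.00000000e+00,  0.00000000e+00,  0.00000000e+00,
         1.00000000e+00]])}
```

View pics/top0.png

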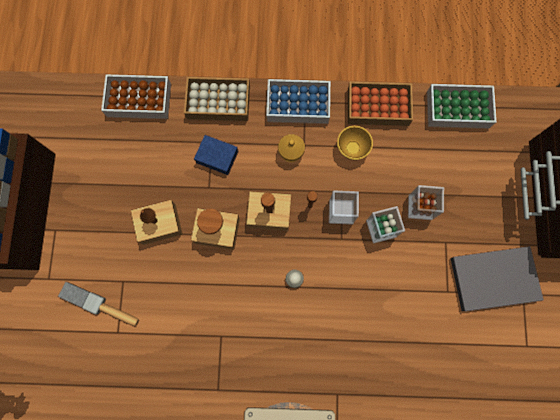

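View pics/side0.png

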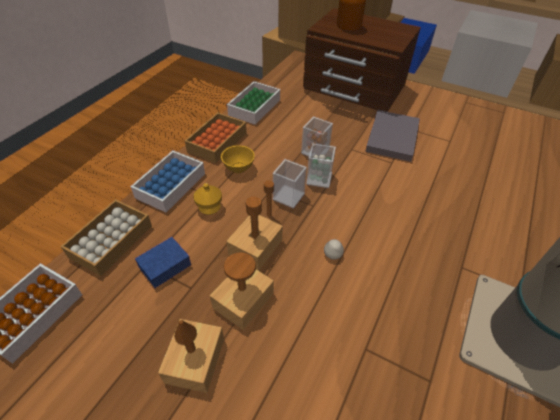

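The drum-headed post is in the right-hand stand, at top (268,200) and side (254,204). The small post beside it at top (312,197) is the look-alike. The empty bin is at top (344,206) and side (290,183). I'll zoom in on both views.

```bash
cat > h.py <<'E'
import numpy as np, cv2
from cell import ctrl, eyes
def ray(n,u,v):
    c=eyes.calibration(n);P=c["pose"]
    d=P[:3,:3]@np.array([(u-c["cx"])/c["fx"],-(v-c["cy"])/c["fy"],-1]);return P[:3,3],d
def onz(n,u,v,z):
    o,d=ray(n,u,v);return o+d*(z-o[2])/d[2]
def proj(n,p):
    c=eyes.calibration(n);P=c["pose"];q=P[:3,:3].T@(np.array(p)-P[:3,3])
    return c["cx"]+c["fx"]*q[0]/-q[2],c["cy"]-c["fy"]*q[1]/-q[2]
def tri(a,b):
    (o,d),(p,e)=a,b;A=np.c_[d,-e];t=np.linalg.lstsq(A,p-o,rcond=None)[0]
    x,y=o+d*t[0],p+e*t[1];return (x+y)/2,np.linalg.norm(x-y)
E
python3 - <<'E'
import cv2,numpy as np
t=cv2.imread("pics/top0.png")[180:240,240:370];s=cv2.imread("pics/side0.png")[155:275,215:345]
t=cv2.resize(t,None,fx=6,fy=6,interpolation=cv2.INTER_CUBIC);s=cv2.resize(s,None,fx=5,fy=5,interpolation=cv2.INTER_CUBIC)
def grid(im,f,u0,v0):
    for u in range(u0-u0%10+10,u0+im.shape[1]//f,10):cv2.putText(im,str(u),((u-u0)*f,10),0,.35,(255,255,255));im[::6,(u-u0)*f]=255
    for v in range(v0-v0%10+10,v0+im.shape[0]//f,10):cv2.putText(im,str(v),(0,(v-v0)*f),0,.35,(255,255,255));im[(v-v0)*f,::6]=255
grid(t,6,240,180);grid(s,5,215,155)
cv2.imwrite("pics/t1.png",t);cv2.imwrite("pics/s1.png",s)
E
```

```text
(no output)
```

View pics/t1.png

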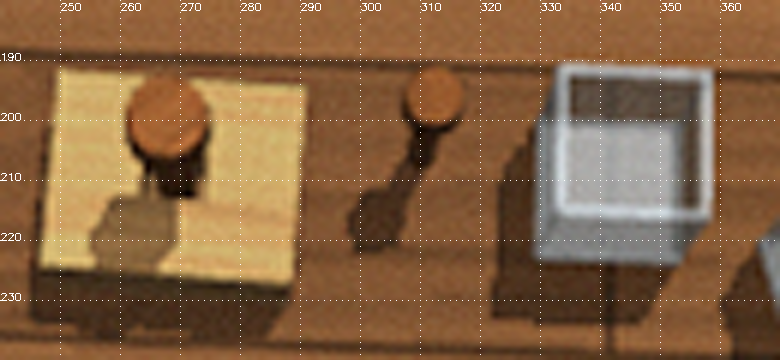

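View pics/s1.png

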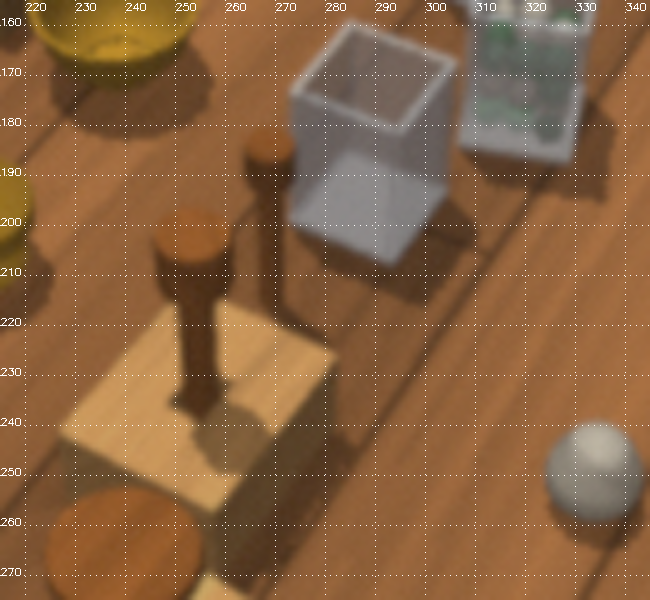

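Run:
```python
from h import *
np.set_printoptions(precision=1,suppress=True)
T=lambda u,v,z:onz("top",u,v,z)[:2]; S=lambda u,v,z:onz("side",u,v,z)[:2]
print("head top",T(268,199.7,150),S(252.5,202.3,150),tri(ray("top",268,199.7),ray("side",252.5,202.3)))
c=np.array([T(*p,50) for p in[(249.7,191.3),(290.7,194.3),(288.7,227.3),(246.3,224.7)]]);print("stand",c,c.mean(0),np.linalg.norm(np.diff(c,axis=0),axis=1))
print("side stand",[S(*p,50) for p in[(227,241),(258,257.5),(281,226)]])
print("yaw",[np.arctan2(*( (c[1]-c[0]))[::1]),np.arctan2(*(c[2]-c[3]))])
b=np.array([T(*p,90) for p in[(332.5,190.5),(359,191.5),(358.3,217),(332,216.3)]]);print("bin",b,b.mean(0),np.linalg.norm(np.diff(b,axis=0),axis=1))
b=np.array([S(*p,90) for p in[(272,173),(284,159.5),(306,167),(294.5,181)]]);print("bin side",b,b.mean(0),np.linalg.norm(np.diff(b,axis=0),axis=1))
print("small top",tri(ray("top",312,196),ray("side",270,184)))
# discs/others
print("thin disc",T(210,221,130),"slot-ish",S(255,236,50))
print("bin2",T(387,223,90))
```

```text
head top [556.6  63. ] [560.2  67.6] (array([560. ,  63.9, 145.8]), np.float64(4.6533773140633))
stand [[600.8 112.3]
 [596.4  12.8]
 [515.2  15.3]
 [518.3 116.5]] [557.7  64.2] [ 99.5  81.3 101.3]
side stand [array([601. , 111.9]), array([521.4, 116.6]), array([520.6,  18.8])]
yaw [np.float64(-3.0974332324650486), np.float64(-3.1106768197050108)]
bin [[ 598.3  -84.2]
 [ 597.8 -146. ]
 [ 536.9 -144.3]
 [ 536.6  -83.6]] [ 567.4 -114.5] [61.8 60.9 60.7]
bin side [[ 601.7  -84.6]
 [ 600.3 -141.9]
 [ 541.2 -143.5]
 [ 542.8  -86.3]] [ 571.5 -114.1] [57.3 59.1 57.3]
small top (array([579.5, -35.9, 105.1]), np.float64(0.28108164666261215))
thin disc [508.9 190.6] slot-ish [556.1  71.1]
bin2 [ 524.8 -210.2]
```

```bash
cat >> h.py <<'E'
from scipy.spatial.transform import Rotation as Ro
def delta(p0,e0,p1,e1):
    R0=Ro.from_euler("xyz",e0);R1=Ro.from_euler("xyz",e1)
    return np.r_[R0.inv().apply(np.array(p1)-p0)/10,(R0.inv()*R1).as_rotvec(degrees=True)]
E
python3 - <<'E'
from h import *
np.set_printoptions(precision=2,suppress=True)
s=ctrl.read_state()
d=delta([192.561,620.837,231.313],[np.pi,0,s["tool_rot"][2]],[558,65,205],[np.pi,0,np.pi/2-.04]);print(d)
for i in range(1,19):
    f=i/18;print(i,d*(1.5*f*f-.5*f**3 if 0 else f*f*(3-2*f)))
E
```

```text
[-51.37 -42.26   2.63   0.    -0.    75.06]
1 [-0.46 -0.38  0.02  0.   -0.    0.67]
2 [-1.76 -1.45  0.09  0.   -0.    2.57]
3 [-3.81 -3.13  0.19  0.   -0.    5.56]
4 [-6.48 -5.33  0.33  0.   -0.    9.47]
5 [-9.69 -7.97  0.5   0.   -0.   14.16]
6 [-13.32 -10.96   0.68   0.    -0.    19.46]
7 [-17.26 -14.2    0.88   0.    -0.    25.23]
8 [-21.42 -17.62   1.1    0.    -0.    31.3 ]
9 [-25.69 -21.13   1.32   0.    -0.    37.53]
10 [-29.95 -24.64   1.53   0.    -0.    43.76]
11 [-34.11 -28.06   1.75   0.    -0.    49.83]
12 [-38.05 -31.3    1.95   0.    -0.    55.6 ]
13 [-41.68 -34.29   2.13   0.    -0.    60.9 ]
14 [-44.89 -36.93   2.3    0.    -0.    65.59]
15 [-47.57 -39.13   2.44   0.    -0.    69.5 ]
16 [-49.61 -40.81   2.54   0.    -0.    72.48]
17 [-50.91 -41.88   2.61   0.    -0.    74.39]
18 [-51.37 -42.26   2.63   0.    -0.    75.06]
```

move_arm([
  [-0.5,-0.4,0,0,0,0.7],
  [-1.8,-1.5,0.1,0,0,2.6],
  [-3.8,-3.1,0.2,0,0,5.6],
  [-6.5,-5.3,0.3,0,0,9.5],
  [-9.7,-8,0.5,0,0,14],
  [-13.3,-11,0.7,0,0,19],
  [-17,-14,0.9,0,0,25],
  [-20.7,-17,1.1,0,0,30],
  [-24.4,-20,1.3,0,0,35.5],
  [-28,-23,1.5,0,0,41],
  [-31.7,-26,1.7,0,0,46],
  [-35.3,-29,1.9,0,0,51.5],
  [-39,-32,2,0,0,57],
  [-42.5,-35,2.2,0,0,62],
  [-45.8,-37.7,2.4,0,0,67],
  [-48.6,-40,2.5,0,0,71],
  [-50.4,-41.5,2.6,0,0,73.7],
  [-51.3,-42.2,2.6,0,0,75],
  [-51.37,-42.26,2.63,0,0,75.06],
  [-51.37,-42.26,2.63,0,0,75.06],
], grip=1)

```text
clock: 2.1
eef_pos: [557.2, 66.2, 204.8]
tool_rot: [-3.14, -0.001, 1.532]
force: [-0.3, 1.0, 0.4]
width: 85.5
```

Run:
```python
from h import *
print(ctrl.read_state())
w=eyes.get_image("wrist")[...,::-1];cv2.imwrite("pics/w1.png",w)
```

```text
{'clock': 2.1, 'qpos': array([-0.42513168,  0.56179325,  0.39560813,  1.80602238, -0.28317483,
        0.83079325,  0.07016854]), 'qd': array([-0.01763389, -0.00435766, -0.01157628,  0.00622472, -0.0016534 ,
        0.00112992, -0.00104476]), 'tau': array([ 1.15182381e+00, -4.77201676e+01,  5.84234342e+00, -1.65428799e+01,
        8.57728324e-02, -5.92658459e-02,  3.27357651e-03]), 'eef_pos': array([557.17089495,  66.21935771, 204.75551163]), 'tool_rot': array([-3.14033349e+00, -9.17934832e-04,  1.53236986e+00]), 'force': array([-0.2599366 ,  1.0044953 ,  0.35662974]), 'torque': array([ 0.04792622, -0.02412426,  0.00621801]), 'width': 85.4535160114329}
```

View pics/w1.png

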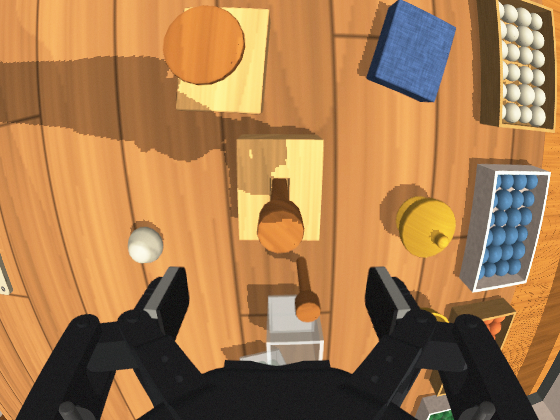

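The wrist view shows the drum top around (281,237), the slot and shank foot around (280,180), and stand-top corners (245,138), (323,140), (320,240) and (239,240). The empty bin's far rim is at (268–322,342).

```bash
cat >> h.py <<'E'
def wz(s,u,v,z):
    c=eyes.calibration("wrist");T=c["tool_from_camera"]
    x,y=(u-c["cx"])/c["fx"],(v-c["cy"])/c["fy"];r=np.hypot(x,y)+1e-9
    d=np.array([x/r*np.sin(r),-y/r*np.sin(r),-np.cos(r)])
    R=Ro.from_euler("xyz",s["tool_rot"])
    o=R.apply(T[:3,3])+s["eef_pos"];d=R.apply(T[:3,:3]@d)
    return o+d*(z-o[2])/d[2]
E
python3 - <<'E'
from h import *
np.set_printoptions(precision=1,suppress=True)
s=ctrl.read_state()
im=cv2.imread("pics/w1.png");hsv=cv2.cvtColor(im,cv2.COLOR_BGR2HSV)
print(hsv[238,280],hsv[205,280],hsv[240,330],hsv[215,280])
m=cv2.inRange(hsv,(5,150,hsv[238,280][2]-30),(15,255,255));m[:200]=0;m[265:]=0;m[:,:250]=0;m[:,310:]=0
cv2.imwrite("pics/m.png",m)
n,l,st,ce=cv2.connectedComponentsWithStats(m);i=l[238,280];print(st[i],ce[i])
u,v=ce[i]
print("head",wz(s,u,v,150),wz(s,st[i][0],v,150),wz(s,st[i][0]+st[i][2],v,150))
c=np.array([wz(s,*p,50) for p in[(237,139.5),(323,140),(320,240),(239,240)]]);print(c,c.mean(0))
E
```

```text
[ 15 180 232] [ 14 177 105] [ 14 158 203] [ 14 183 142]Traceback (most recent call last):
  File "<stdin>", line 6, in <module>
cv2.error: OpenCV(4.12.0) :-1: error: (-5:Bad argument) in function 'inRange'
> Overload resolution failed:
>  - lowerb is not a numerical tuple
>  - Expected Ptr<cv::UMat> for argument 'lowerb'
```

Run:
```python
import cv2
a=cv2.imread("pics/w1.png")[125:265,225:345];m=cv2.cvtColor(cv2.imread("pics/m.png",0)[125:265,225:345],cv2.COLOR_GRAY2BGR)
import numpy as np
b=cv2.imread("pics/w1.png")[280:370,225:345]
cv2.imwrite("pics/w1c.png",np.hstack([cv2.resize(a,None,fx=4,fy=4),cv2.resize(m,None,fx=2,fy=4)]))
```

```text
[ WARN:0@0.032] global loadsave.cpp:275 findDecoder imread_('pics/m.png'): can't open/read file: check file path/integrity
Traceback (most recent call last):
TypeError: 'NoneType' object is not subscriptable
```

Run:
```python
import cv2,numpy as np
im=cv2.imread("pics/w1.png")[125:265,225:345];f=4
im=cv2.resize(im,None,fx=f,fy=f,interpolation=cv2.INTER_CUBIC)
for u in range(230,345,10):cv2.putText(im,str(u),((u-225)*f,10),0,.35,(255,0,0));im[::6,(u-225)*f]=(255,0,0)
for v in range(130,265,10):cv2.putText(im,str(v),(0,(v-125)*f),0,.35,(255,0,0));im[(v-125)*f,::6]=(255,0,0)
cv2.imwrite("pics/w1c.png",im)
```

```text
(no output)
```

View pics/w1c.png

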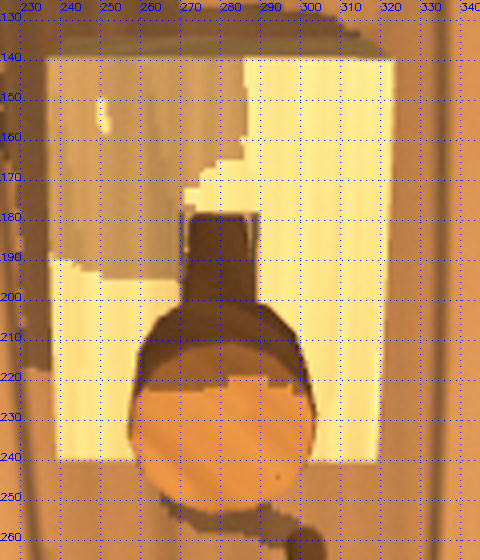

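The drum top spans columns 257–302 and rows 210–253. The stand top's corners are (236,139), (322,139), (318,240) and (239,240). The slot's left end is at row 178, columns 270–289.

Run:
```python
from h import *
np.set_printoptions(precision=1,suppress=True)
s=ctrl.read_state()
print("head",*[wz(s,u,v,150) for u,v in[(279.5,231.5),(257,231.5),(302,231.5),(279.5,210),(279.5,253)]])
c=np.array([wz(s,*p,50) for p in[(235.5,139),(322,139.5),(318.5,240),(239,240)]]);print(c,c.mean(0))
print("slot end",wz(s,270,178,50),wz(s,289.3,178,50))
```

```text
head [558.2  65.4 150. ] [543.3  66.  150. ] [573.1  64.8 150. ] [558.7  80.4 150. ] [557.6  49.6 150. ]
[[520.3 117.   50. ]
 [599.9 113.6  50. ]
 [596.5  13.1  50. ]
 [516.5  16.1  50. ]] [558.3  64.9  50. ]
slot end [550.5  78.6  50. ] [568.6  77.9  50. ]
```

move_arm([
  [0,0,0.3,0,0,0],
  [0,0,1.2,0,0,0],
  [0,0,2.5,0,0,0],
  [0,0,4,0,0,0],
  [0,0,5.5,0,0,0],
  [0,0,7,0,0,0],
  [0,0,8.2,0,0,0],
  [0,0,8.8,0,0,0],
  [0,0,8.9,0,0,0],
  [0,0,8.9,0,0,0],
  [0,0,8.9,0,0,0],
  [0,0,8.9,0,0,0],
])

```text
clock: 3.35
eef_pos: [558.4, 65.1, 116.6]
tool_rot: [3.14, -0.0, 1.531]
force: [0.1, 0.3, -0.9]
width: 85.2
```

Well centred. Closing the gripper.

move_arm([
  [0,0,0,0,0,0],
  [0,0,0,0,0,0],
  [0,0,0,0,0,0],
  [0,0,0,0,0,0],
  [0,0,0,0,0,0],
  [0,0,0,0,0,0],
  [0,0,0,0,0,0],
  [0,0,0,0,0,0],
  [0,0,0,0,0,0],
  [0,0,0,0,0,0],
  [0,0,0,0,0,0],
  [0,0,0,0,0,0],
], grip=-1)

```text
clock: 4.55
eef_pos: [558.4, 65.0, 116.3]
tool_rot: [3.141, -0.0, 1.531]
force: [0.4, -0.0, 5.3]
width: 30.8
```

move_arm([
  [0.1,0,0,0,-0.5,0],
  [0.3,0,0,0,-1.6,0],
  [0.55,0,-0.01,0,-3,0],
  [0.8,0,-0.02,0,-4.3,0],
  [1,0,-0.03,0,-5.4,0],
  [1.11,0,-0.03,0,-6,0],
  [1.11,0,-0.03,0,-6,0],
  [1.11,0,-0.03,0,-6,0],
  [1.11,0,-0.03,0,-6,0],
  [1.11,0,-0.03,0,-6,0],
  [1.11,0,-0.03,0,-6,0],
])

```text
clock: 5.65
eef_pos: [558.3, 75.9, 116.2]
tool_rot: [-3.141, 0.104, 1.53]
force: [1.0, 0.0, 1.2]
width: 30.6
```

Run:
```python
from h import *
s=ctrl.read_state();print(s)
print("grip pt",s["eef_pos"]-19*Ro.from_euler("xyz",s["tool_rot"]).apply([0,0,1]))
```

```text
{'clock': 5.65, 'qpos': array([-0.51666712,  0.71258465,  0.42842141,  1.85611354, -0.28391724,
        0.66282628,  0.00690771]), 'qd': array([-0.00059494, -0.00037579,  0.00138374, -0.00108934,  0.00145421,
       -0.00146792,  0.00027585]), 'tau': array([-3.39878839e-03, -5.02675831e+01,  6.67671070e+00, -1.12846524e+01,
        3.56796887e-01,  7.26494640e-01,  9.76309675e-03]), 'eef_pos': array([558.34705827,  75.94269248, 116.24902103]), 'tool_rot': array([-3.14140147,  0.10442399,  1.53028165]), 'force': array([1.04639026, 0.01632006, 1.17494911]), 'torque': array([ 0.13372483, -0.5089036 ,  0.01085116]), 'width': 30.57784737067294}
grip pt [558.43090324  77.92137204 135.14552328]
```

move_arm([
  [-0.1,0,0.01,0,0.5,0],
  [-0.35,0,0.04,0,1.9,0],
  [-0.7,0,0.08,0,3.8,0],
  [-1.1,0,0.14,0,6,0],
  [-1.5,0,0.17,0,8.2,0],
  [-1.85,0,0.2,0,10,0],
  [-2.1,0,0.22,0,11.4,0],
  [-2.21,0,0.23,0,12,0],
  [-2.21,0,0.23,0,12,0],
  [-2.21,0,0.23,0,12,0],
  [-2.21,0,0.23,0,12,0],
  [-2.21,0,0.23,0,12,0],
  [-2.21,0,0.23,0,12,0],
])

```text
clock: 6.95
eef_pos: [557.3, 54.1, 116.3]
tool_rot: [-3.141, -0.104, 1.531]
force: [-0.2, -1.3, 4.3]
width: 30.6
```

Run:
```python
from h import *
s=ctrl.read_state()
print("grip pt",s["eef_pos"]-19*Ro.from_euler("xyz",s["tool_rot"]).apply([0,0,1]))
cv2.imwrite("pics/s_r.png",cv2.resize(eyes.get_image("side")[120:300,180:380,::-1],None,fx=3,fy=3))
```

```text
grip pt [557.25795127  52.09547648 135.24083786]
```

View pics/s_r.png

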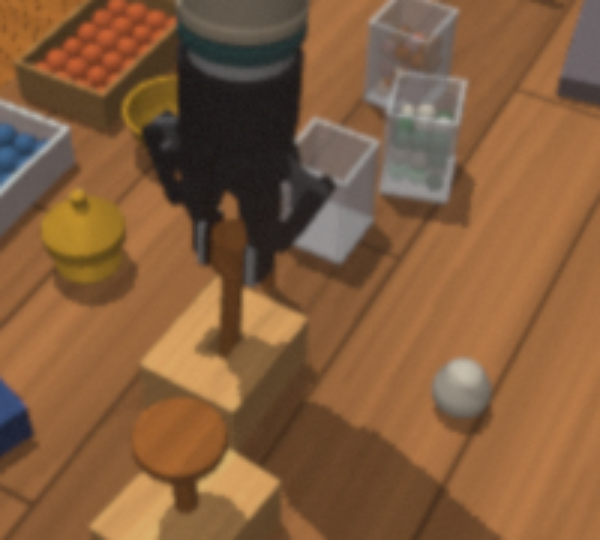

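Head shifts measured +12.9 mm left and −13.0 mm right, with low forces. The picture shows the post leaning right in the jaws. Next I bring it upright and draw it out.

move_arm([
  [0.1,0,0.01,0,-0.6,0],
  [0.4,0,0.05,0,-2.2,0],
  [0.75,0,0.1,0,-4.1,0],
  [1,0,0.13,0,-5.5,0],
  [1.1,0,0.14,0,-6,0],
  [1.1,0,0.14,0,-6,0],
  [1.13,0,-0.15,0,-6,0],
  [1.21,0,-0.85,0,-6,0],
  [1.31,0,-1.84,0,-6,0],
  [1.44,0,-3.04,0,-6,0],
  [1.57,0,-4.33,0,-6,0],
  [1.73,0,-5.82,0,-6,0],
  [1.88,0,-7.31,0,-6,0],
  [2.04,0,-8.8,0,-6,0],
  [2.18,0,-10.1,0,-6,0],
  [2.28,0,-11.09,0,-6,0],
  [2.33,0,-11.59,0,-6,0],
  [2.36,0,-11.79,0,-6,0],
  [2.36,0,-11.79,0,-6,0],
  [2.36,0,-11.79,0,-6,0],
])

```text
clock: 9.0
eef_pos: [557.5, 65.0, 235.4]
tool_rot: [-3.14, 0.0, 1.531]
force: [-0.6, -0.3, -0.8]
width: 30.5
```

Run:
```python
from h import *
s=ctrl.read_state();print(s["eef_pos"],s["tool_rot"],s["width"],s["force"])
w=eyes.get_image("wrist")[...,::-1];cv2.imwrite("pics/w2.png",w)
a=cv2.resize(eyes.get_image("side")[60:300,200:380,::-1],None,fx=2.2,fy=2.2)
w=cv2.resize(w[:,150:420],None,fx=a.shape[0]/420,fy=a.shape[0]/420)
cv2.imwrite("pics/c2.png",np.hstack([a,w]))
```

```text
[557.53848448  65.02112458 235.44185905] [-3.14028948e+00  2.65428272e-04  1.53074851e+00] 30.54652503568984 [-0.57169828 -0.3019805  -0.83924507]
```

View pics/c2.png

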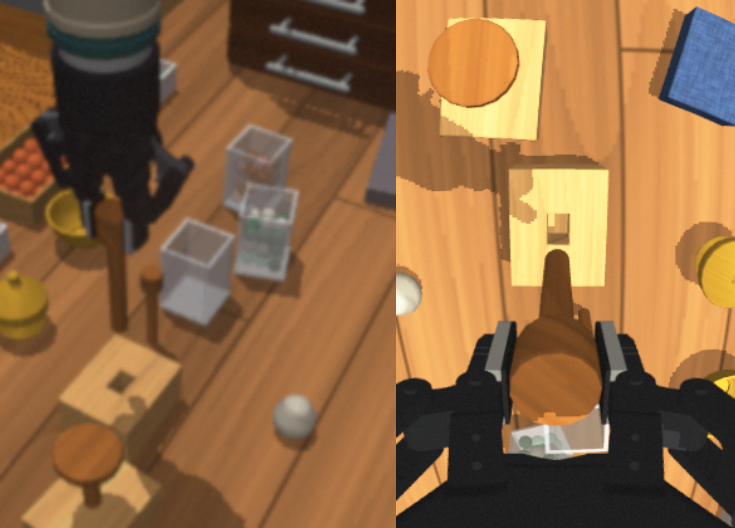

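The post is out and upright, and the slot is empty. Next, across to the bin.

move_arm([
  [-0.2,0,0,0,0,0],
  [-0.8,0.1,0,0,0,0],
  [-1.8,0.2,0,0,0,0],
  [-3.2,0.3,0,0,0,0],
  [-5,0.5,0,0,0,0],
  [-7,0.75,0,0,0,0],
  [-9,0.95,0,0,0,0],
  [-11,1.2,0,0,0,0],
  [-13,1.4,0,0,0,0],
  [-14.8,1.6,0,0,0,0],
  [-16.2,1.75,0,0,0,0],
  [-17.2,1.85,0,0,0,0],
  [-17.7,1.9,0,0,0,0],
  [-17.9,1.9,0,0,0,0],
  [-17.9,1.9,0,0,0,0],
  [-17.9,1.9,0,0,0,0],
  [-17.9,1.9,0,0,0,0],
])

```text
clock: 10.8
eef_pos: [569.8, -113.7, 236.0]
tool_rot: [-3.141, -0.0, 1.532]
force: [-1.0, 0.0, -1.1]
width: 30.6
```

Run:
```python
from h import *
s=ctrl.read_state();print(s["eef_pos"],s["tool_rot"],s["width"],s["force"])
w=eyes.get_image("wrist")[...,::-1];cv2.imwrite("pics/w3.png",w)
a=cv2.resize(eyes.get_image("side")[80:240,220:350,::-1],None,fx=3.3,fy=3.3)
w=cv2.resize(w[:,150:420],None,fx=a.shape[0]/420,fy=a.shape[0]/420)
cv2.imwrite("pics/c3.png",np.hstack([a,w]))
```

```text
[ 569.84579201 -113.6839214   235.97107486] [-3.14139993e+00 -4.53146226e-04  1.53201472e+00] 30.627561642308034 [-1.02795446  0.0136472  -1.13591578]
```

View pics/c3.png

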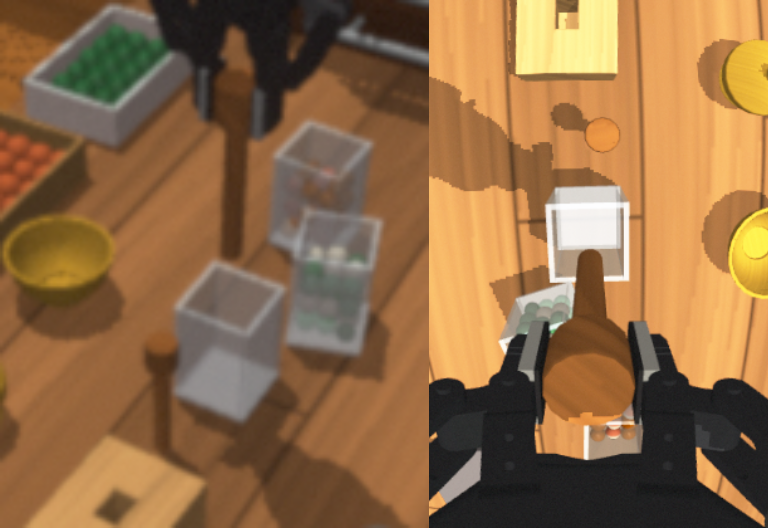

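Run:
```python
from h import *
s=ctrl.read_state()
c=np.array([wz(s,150+(x-429)/1.257,y/1.257,90) for x,y in[(547.5,202),(628.5,201),(629.5,281),(548.5,283)]]);print(c.round(1),c.mean(0))
x,y=590,251;print("foot far edge",wz(s,150+(x-429)/1.257,y/1.257,129.7), s["eef_pos"])
```

```text
[[ 541.2  -83.1   90. ]
 [ 599.5  -84.7   90. ]
 [ 599.5 -146.2   90. ]
 [ 537.8 -145.4   90. ]] [ 569.49661863 -114.8785501    90.        ]
foot far edge [ 570.62358359 -109.10390539  129.7       ] [ 569.87878584 -113.94880527  236.02382305]
```

move_arm([
  [0,0,0.3,0,0,0],
  [0,0,1.1,0,0,0],
  [0,0,2.2,0,0,0],
  [0,0,3.4,0,0,0],
  [0,0,4.6,0,0,0],
  [0,0,5.8,0,0,0],
  [0,0,7,0,0,0],
  [0,0,8.2,0,0,0],
  [0,0,9.4,0,0,0],
  [0,0,10.4,0,0,0],
  [0,0,11.2,0,0,0],
  [0,0,11.8,0,0,0],
  [0,0,12.1,0,0,0],
  [0,0,12.3,0,0,0],
  [0,0,12.4,0,0,0],
  [0,0,12.4,0,0,0],
  [0,0,12.4,0,0,0],
  [0,0,12.4,0,0,0],
])

```text
clock: 12.7
eef_pos: [570.0, -114.6, 112.3]
tool_rot: [3.141, 0.0, 1.531]
force: [0.1, 0.1, -1.8]
width: 30.7
```

move_arm([
  [0,0,0.05,0,0,0],
  [0,0,0.1,0,0,0],
  [0,0,0.12,0,0,0],
  [0,0,0.15,0,0,0],
  [0,0,0.15,0,0,0],
  [0,0,0.15,0,0,0],
])

```text
clock: 13.3
eef_pos: [569.8, -114.6, 110.5]
tool_rot: [-3.142, -0.0, 1.531]
force: [-0.8, -0.2, -1.4]
width: 30.6
```

move_arm([
  [0,0,0.03,0,0,0],
  [0,0,0.06,0,0,0],
  [0,0,0.08,0,0,0],
  [0,0,0.08,0,0,0],
  [0,0,0.08,0,0,0],
])

```text
clock: 13.8
eef_pos: [570.0, -114.7, 110.3]
tool_rot: [3.141, -0.0, 1.531]
force: [-0.7, -1.1, 5.5]
width: 30.6
```

Floor contact is felt at about 5.5 N. Releasing.

move_arm([
  [0,0,0,0,0,0],
  [0,0,0,0,0,0],
  [0,0,0,0,0,0],
  [0,0,0,0,0,0],
  [0,0,0,0,0,0],
  [0,0,0,0,0,0],
], grip=0)

```text
clock: 14.4
eef_pos: [569.8, -114.6, 109.7]
tool_rot: [-3.142, 0.0, 1.531]
force: [-0.8, -0.5, -0.5]
width: 43.0
```

move_arm([
  [0,0,0,0,0,0],
  [0,0,0,0,0,0],
  [0,0,0,0,0,0],
  [0,0,0,0,0,0],
  [0,0,0,0,0,0],
  [0,0,-0.3,0,0,0],
  [0,0,-1,0,0,0],
  [0,0,-2,0,0,0],
  [0,0,-3.2,0,0,0],
  [0,0,-4.6,0,0,0],
  [0,0,-6,0,0,0],
  [0,0,-7.4,0,0,0],
  [0,0,-8.8,0,0,0],
  [0,0,-10,0,0,0],
  [0,0,-11,0,0,0],
  [0,0,-11.7,0,0,0],
  [0,0,-12,0,0,0],
  [0,0,-12,0,0,0],
], grip=1)

```text
clock: 16.2
eef_pos: [569.8, -114.6, 229.9]
tool_rot: [3.141, -0.0, 1.531]
force: [0.5, -0.8, 0.0]
width: 85.1
```

Run:
```python
from h import *
s=ctrl.read_state();print(s["eef_pos"],s["width"],s["force"])
w=eyes.get_image("wrist")[...,::-1];cv2.imwrite("pics/w4.png",w)
a=cv2.resize(eyes.get_image("side")[80:240,220:350,::-1],None,fx=3.3,fy=3.3)
w=cv2.resize(w[:,150:420],None,fx=a.shape[0]/420,fy=a.shape[0]/420)
cv2.imwrite("pics/c4.png",np.hstack([a,w]))
```

```text
[ 569.83304908 -114.59316262  229.92422108] 85.1253316818818 [ 0.47234958 -0.79840025  0.00458611]
```

View pics/c4.png

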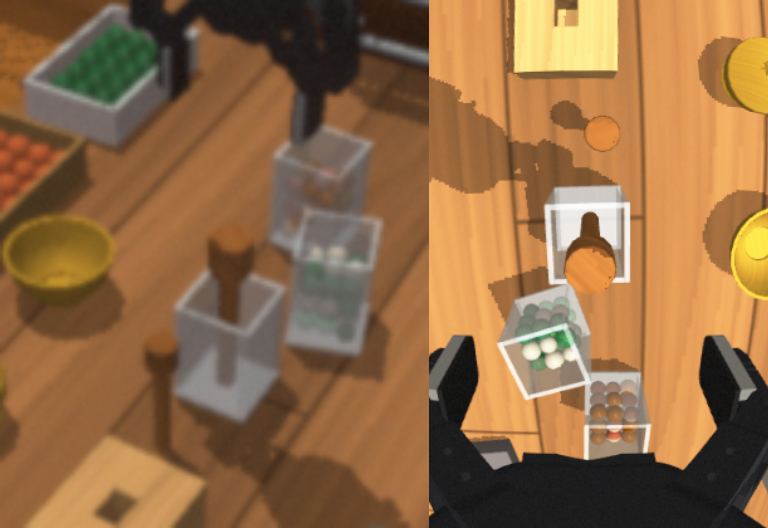

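The post stands upright and free in the empty bin, the gripper is clear above it, and the look-alike hasn't moved. Handing in.

```bash
python3 -c "
from cell import ctrl
print(ctrl.finish_job())"
```

```text
the job is handed in; nothing more can be done
None
```

The job is done and handed in at about 16 s of the 48 s allowed. I gripped the loose drum-headed post by its head and rocked it along its slot. Then I drew it straight out, set it on the floor of the empty clear bin and let go.

- **Rocking:** the gripped point on the head moved 12.9 mm left and then 13.0 mm right of upright, with at most about 4 N on the tool at the two leans.
- **Placing:** I felt the foot touch the bin floor at about 5.5 N before opening the gripper.
- **Last check:** after the gripper rose clear, both the side and wrist pictures showed the post upright in the bin. The smaller look-alike post was still in its place.
- **Disagreements:** the first two-camera fix on the head differed by about 4.7 mm between the views. The wrist camera settled it to within about 0.5 mm of the stand's measured centre. The gripper also read 30.6 mm on the 32 mm head. No check failed.

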